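# Reset the corker's depth stop

### The job

The corker's depth stop needs resetting: push the lever nut anticlockwise (seen from above) to free the adjuster, turn the brass adjuster clockwise until its pointer lines up with the steel mark, then swing the lever nut clockwise again until it clamps firmly, going by feel and without straining it. Let go of everything at the end, and leave the bowl, crab corkscrew, cork retriever and brass opener where they are.

Things in the scene. Friction and masses are not known exactly. Their poses are not given: they have to be found in the camera images.
- corker_head: Grey block (116 x 116 mm, top at 108 mm) on two dark cheeks and a dark base plate 170 x 150 mm, bolted to the counter. Origin on the counter, on the vertical axis about which lever nut, adjuster and mark all turn; z up. Its yaw turns everything on it.
- lever_nut (a joint): Steel jam nut with one level lever (heights 112-120 mm) on the grey block. rad, 0 at the start (clamped, lever along the head's -y), grows anticlockwise from above = loosening, stops at 0.9 and -1.25. Free about 0.1 rad from a bite; 0.4 is ample. After the adjuster is turned clockwise it bites further clockwise than at the start, by 0.2 to 1.05 rad, case by case. Stays where left.
- nut_peg (a point): Round upright steel peg on the lever's end, 16 mm across, 118-163 mm high, 90 mm from the axis; this point: its centre line, 145 mm high. Push or pinch it along its arc. Free running takes 1-2 N, breaking loose 2-5 N. Tightening: from the bite the force grows about 1 N per mm; 10 N along the arc is right, under 8 N too slack, over 13 N overstrains the clamp. Stays put when let go.
- depth_adjuster (a joint): Brass adjuster screw above the nut. rad, 0 at the start, grows clockwise seen from above, range -0.4 to 1.7. Held fast by the nut while that is clamped; once free it turns with about 0.06 N m and stays where it is left.
- adjuster_grip (a point): Brass bar grip of the adjuster: upright-sided bar 52 mm long, 14 mm thick, from 140 to 172 mm above the counter, centred on the axis, long way in line with the pointer; this point is at its centre, 158 mm high. Pinch it across its 14 mm from above.
- pointer_tip (a point): Tip of the adjuster's flat brass pointer, 52 mm from the axis, 132 mm high, under the bar grip and in line with it; turns with the adjuster.
- mark_tip (a point): Inner end of the dark steel mark, a small radial tab with a short upright pin, set on the curved steel rail beside the adjuster; 52 mm from the axis, 132 mm high. The pointer tip must come level with it round the axis. It lies 0.4 to 1.4 rad clockwise of the pointer's start. Not to be moved.
- lock_washer: Washer inside the grey block, pressed down on the screw's shoulder by the nut; out of sight. Origin at the head's origin.
- screw_shoulder: Shoulder and stop rod of the adjuster screw, inside and under the grey block; sinks as the adjuster turns clockwise.
- cork_bowl: White porcelain bowl, loose, 110 mm across, 50 mm high. Bystander; origin at its underside.
- crab_corkscrew: Bronze crab-shaped corkscrew, about 140 x 120 mm, 25 mm high, loose. Bystander; origin at its underside.
- cork_retriever: Silver cork retriever of straight rods, 190 x 60 mm, 6 mm high, loose. Bystander; origin at its underside.
- brass_opener: Cast-brass figural opener, 145 x 44 mm, 10 mm high, loose. Bystander; origin at its underside.

How it is judged:
By the outcome, as a careful person would: the job done as asked, in the order asked, and still so for the second after the job is handed in, with the robot touching nothing.
It also fails if it takes over 72 s, if anything falls off the work surface, if the arm or the gripper's body presses on something with over 40 N, if the wrist force passes 120 N, or if a joint passes its speed limit or range.

### The arm

A 7-joint arm with a two-finger parallel gripper is mounted at the origin on the work surface. World frame = base frame: x ahead of the robot, y to its left, z up, the work surface at z = 0. Lengths are in m, angles in rad, forces in N, time in s.
With the tool pointing down it reaches from about 0.375 to 0.925 m from the base axis. Payload 3.1 kg.
Tool frame: the origin (TCP) lies between the finger pads; the fingertips stand 19 mm ahead of it and the grasp point (between the pads) is the TCP; z points along the fingers, y is the line along which they close (so a half turn about z gives the same grasp; the last joint's range is limited). The gripper opens to 85 mm and grips with 20 to 120 N. Pads are 22 mm wide; open, the fingers measure 114 mm over their backs; the gripper's body (76 mm by 85 mm) begins 54 mm behind the grasp point. The pads swing forward as they close: fully open they stand 13 mm farther back than shut.
Start: joints at [-1.369, 0.383, 0.044, 1.598, -0.018, 1.161, -0.05], TCP at [0.192, 0.621, 0.25] pointing down, gripper open.
Joint ranges: [-2.61, 2.61], [-0.41, 2.15], [-1.48, 1.57], [0, 2.5], [-1.57, 4.71], [0.05, 1.97], [-2.85, 2.85]. Speed limits (rad/s): [2.79, 2.79, 3.14, 3.14, 3.14, 3.14, 3.14].

### API

Orientations are given as a unit quaternion [x, y, z, w].
In Python, from bench import move_ptp, movel, move_j, move_gripper, pause, inverse_kinematics, read_camera, camera_params, MotionError, sign_off, look_for, tip_of, read_time_s, read_qpos, read_joint_vel, read_effort, read_eef_pos, read_tcp_rot, read_ft_force, read_ft_torque, read_finger_gap, read_grasp_force gives the robot as it stands. Calls block until the motion is done:
- move_ptp(position, orientation): joint-space move of the TCP to a pose.
- movel(position, orientation=None, speed=0.15): straight line of the TCP; orientation=None keeps the orientation; speed is the mean speed in m/s.
- move_j(angles): joint-space move.
- move_gripper(opening, effort=None): finger opening in m; effort is the grip in N (None keeps the last); returns when the fingers have stopped.
- pause(seconds).
- inverse_kinematics(position, orientation): joint angles nearest the present ones, or None.
- read_camera(name): name is "side" or "top"; returns the picture (400x640x3 uint8, red, green, blue); there is no depth.
- camera_params(name): a dict with "K" (3x3 intrinsics, pixels), "dist_coeffs" ([k1, k2, p1, p2, k3] as OpenCV has them; the pictures are not rectified), "camera_from_world" (4x4, takes a point from world to camera coordinates). Camera axes: x right, y down, z forward; pixel columns grow to the right and rows downward; lengths in m; the calibration is good to about 2 mm. A picture is of the moment at which its call begins. camera_params takes no time and is no camera call.
A pose or a line that the arm cannot do raises MotionError and nothing moves.
- sign_off(): hands the job in; it is judged then, once.
Trained networks look in the newest picture that a camera, given by its name, has taken for a name from the list of things; names that differ only in an ending like _2 or _b are one class to them, and where a whole thing is asked for, a point or a joint stands for the part that bears it (a point fixed in the world has none). Each returns a list of dicts, best first, with "confidence" (0 to 1); they miss things now and then, are a little off and sometimes report something else, mostly with a low value. They report only what shows in the picture. A call takes as long as a camera call.
- look_for(camera, name): "at" ([column, row] in pixels, amid what is visible of it).
- tip_of(camera, name): "at" ([column, row] in pixels: a listed point, or the origin of a listed thing).
Readings, each from a call of its own:
- read_time_s(): time.
- read_qpos(): joint angles.
- read_joint_vel(): joint speeds.
- read_effort(): joint torques, N m.
- read_eef_pos(): TCP position.
- read_tcp_rot(): TCP orientation.
- read_ft_force(): force on the tool from outside, world axes, zero at the start.
- read_ft_torque(): the same for the moment, N m.
- read_finger_gap(): finger opening in m.
- read_grasp_force(): force on a finger pad.
Only numpy, scipy, OpenCV 4.12 (cv2) and the standard library are available. Lean on these libraries where they do the work, as an engineer would, in place of code of your own. Each camera call takes 0.05 s, during which the arm holds its last target. There are 200 camera calls.

## Working session

There is one attempt and no reset: what is moved stays moved. The work goes in short steps, each a Python script; the robot and the scene stay as the last script left them, time stands still between calls to the robot, and variables do not carry over. Pictures are saved under pics/ and viewed, at most 10 in all, crops included, and the job is handed in when it is done.

```bash
mkdir -p pics; cat > h.py <<'E'
from bench import *
import numpy as np, cv2
def save(cam,name):
    im=read_camera(cam); cv2.imwrite(f'pics/{name}.png',cv2.cvtColor(im,cv2.COLOR_RGB2BGR)); return im
def ray(cam,px):
    p=camera_params(cam); K=np.array(p['K']);d=np.array(p['dist_coeffs']);T=np.array(p['camera_from_world'])
    u=cv2.undistortPoints(np.array([[px]],float),K,d)[0,0]
    R=T[:3,:3]; c=-R.T@T[:3,3]; v=R.T@np.array([u[0],u[1],1.]); return c,v
def atz(cam,px,z):
    c,v=ray(cam,px); return c+v*(z-c[2])/v[2]
def proj(cam,P):
    p=camera_params(cam);T=np.array(p['camera_from_world'])
    return cv2.projectPoints(np.array(P,float).reshape(-1,3),cv2.Rodrigues(T[:3,:3])[0],T[:3,3],np.array(p['K']),np.array(p['dist_coeffs']))[0][:,0]
E
python3 - <<'E'
from h import *
Z=dict(corker_head=0,nut_peg=.145,adjuster_grip=.158,pointer_tip=.132,mark_tip=.132,cork_bowl=0,crab_corkscrew=0,cork_retriever=0,brass_opener=0)
for c in('side','top'):
    save(c,c+'0'); print(c,(-np.array(camera_params(c)['camera_from_world'])[:3,:3].T@np.array(camera_params(c)['camera_from_world'])[:3,3]).round(2))
    for n,z in Z.items():
        for r in tip_of(c,n)[:2]: print(c,n,np.round(r['at'],1),round(r['confidence'],2),atz(c,r['at'],z).round(4))
print(read_tcp_rot(),read_time_s(),read_ft_force())
E
```

```text
side [ 0.24 -1.05  1.01]
side corker_head [336.8 245.3] 0.77 [ 0.6028 -0.066   0.    ]
side corker_head [331.5 330.9] 0.65 [ 0.486  -0.3552  0.    ]
side nut_peg [354.6 225.6] 0.73 [ 0.6218 -0.1501  0.145 ]
side adjuster_grip [315.9 205.7] 0.75 [ 0.5437 -0.0508  0.158 ]
side adjuster_grip [338.2 202.3] 0.48 [ 0.608  -0.0565  0.158 ]
side pointer_tip [318.4 207.4] 0.51 [ 0.5575 -0.0301  0.132 ]
side cork_bowl [319.6 161.2] 0.48 [0.6933 0.3803 0.    ]
side crab_corkscrew [263.7 185.1] 0.85 [0.461  0.3014 0.    ]
side cork_retriever [318.  162.6] 0.72 [0.6848 0.3734 0.    ]
side brass_opener [407.7 319.9] 0.76 [ 0.6837 -0.3857  0.    ]
side brass_opener [354.6 225.5] 0.62 [0.6862 0.0007 0.    ]
top [ 0.38 -0.03  1.1 ]
top corker_head [349.  202.5] 0.92 [ 0.594  -0.0654  0.    ]
top nut_peg [390.8 183.9] 0.52 [ 0.6196 -0.1504  0.145 ]
top adjuster_grip [473.8 180. ] 0.58 [ 0.647 -0.335  0.158]
top adjuster_grip [350.6 188. ] 0.57 [ 0.5967 -0.0601  0.158 ]
top pointer_tip [333.5 203.8] 0.55 [ 0.5615 -0.0261  0.132 ]
top mark_tip [324.3 187.8] 0.55 [ 0.5962 -0.001   0.132 ]
top cork_bowl [464.  254.7] 0.92 [ 0.4929 -0.3706  0.    ]
top crab_corkscrew [202.4 236.1] 0.84 [0.4637 0.2989 0.    ]
top cork_retriever [185. 152.] 0.89 [0.6806 0.3843 0.    ]
top brass_opener [479.4 178.4] 0.9 [ 0.6975 -0.4011  0.    ]
top brass_opener [352.3 188.9] 0.47 [ 0.6308 -0.0703  0.    ]
[ 1.49353799e-01  9.88783820e-01  1.63657552e-05 -5.78311035e-06] 1.0 [-0.39148225 -0.92204903 -0.88346477]
```

```bash
python3 - <<'E'
import cv2
t=cv2.imread('pics/top0.png')[120:280,260:480]; s=cv2.imread('pics/side0.png')[150:290,250:450]
cv2.imwrite('pics/c0.png',cv2.vconcat([cv2.resize(t,(440*1,320),interpolation=3),cv2.resize(s,(440,280),interpolation=3)]))
cv2.imwrite('pics/t0.png',cv2.resize(t,(792,576),interpolation=cv2.INTER_CUBIC))
cv2.imwrite('pics/s0.png',cv2.resize(s,(800,560),interpolation=cv2.INTER_CUBIC))
E
```

```text
(no output)
```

View pics/t0.png

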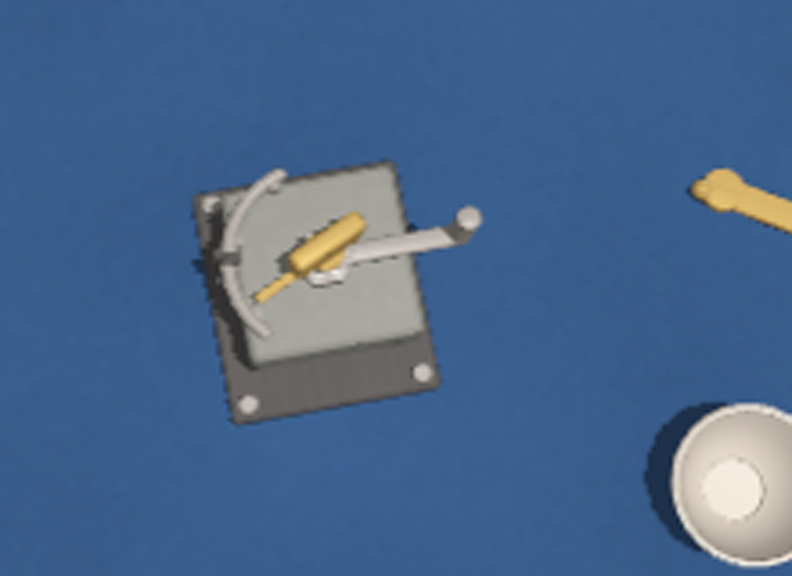

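View pics/s0.png

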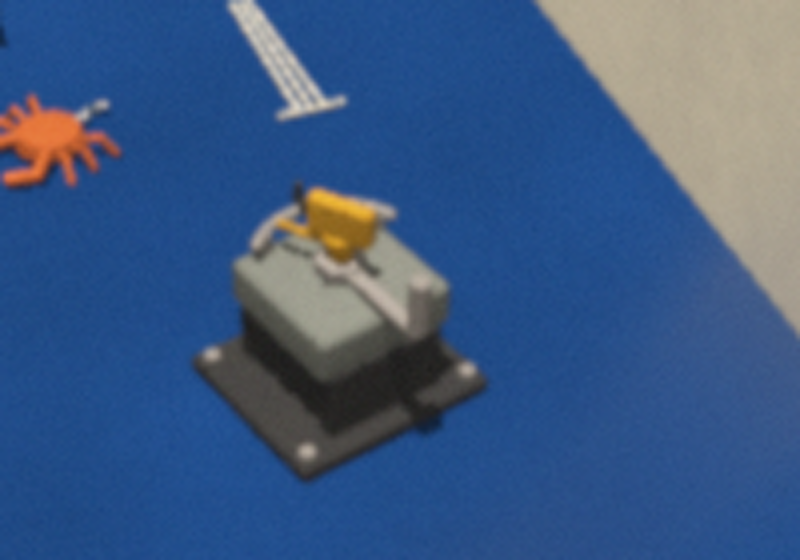

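The pictures show the lever to the right, with the peg at crop (468,218). The pointer is at lower left, with its tip at (260,298). The dark mark is clockwise of it, near (230,257). Next I fit the head pose and check IK.

```bash
cat >> h.py <<'E'
def Q(psi): return [np.cos(psi/2),np.sin(psi/2),0.,0.]
E
python3 - <<'E'
from h import *
from scipy.optimize import least_squares
f=lambda x,y:[260+x/3.6,120+y/3.6]
g=lambda x,y:[250+x/4,150+y/4]
def model(p):
    x,y,w,a,m=p; P=lambda r,t,z:[x+r*np.cos(t),y+r*np.sin(t),z]
    return dict(nut=P(.09,w-np.pi/2,.145),grip=[x,y,.158],ptr=P(.052,a,.132),mark=P(.052,m,.132),head=[x,y,0],
     **{f'c{i}':P(.0575*2**.5,w+t,.108) for i,t in enumerate(np.pi/4*np.array([1,3,5,7]))})
# c0=+x+y upper-left, c1=-x+y lower-left, c2 lower-right, c3 upper-right
obs=[('top','nut',[390.8,183.9],1),('side','nut',[354.6,225.6],1),('top','grip',[350.9,187.7],1),('top','ptr',[332.8,203.2],1),('side','ptr',[318.4,207.4],.5),
('top','mark',[325.5,189.5],1),('top','head',[349,202.5],.7),('side','head',[336.8,245.3],.7),
('top','c1',f(255,366),.7),('top','c2',f(424,332),.7),('top','c3',f(392,163),.7)]
def res(p):
    m=model(p); return np.concatenate([(proj(c,m[n])[0]-u)*w for c,n,u,w in obs])
s=least_squares(res,[.603,-.062,.17,2.4,1.6],loss='soft_l1'); print(s.x)
for o,r in zip(obs,res(s.x).reshape(-1,2)): print(o[:2],r.round(1))
x,y,w,a,m=s.x
for psi in (w,w+np.pi,w+.45+np.pi,w-1.2+np.pi,w+.45,w-1.2):
    psi+= np.pi/2; phi=psi-np.pi; 
    for ph in(w-np.pi/2,):
        q=inverse_kinematics([x+.09*np.sin(w),y-.09*np.cos(w),.15],Q(psi)); print('peg',round(psi,2),None if q is None else np.round(q,2))
for psi in (a,a+np.pi,m,m+np.pi):
    q=inverse_kinematics([x,y,.16],Q(psi)); print('grip',round(psi,2),None if q is None else np.round(q,2))
E
```

```text
[ 0.59674551 -0.06209388  0.27910104  2.31586157  1.63997232]
('top', 'nut') [-0.7 -0.9]
('side', 'nut') [-0.3 -0.3]
('top', 'grip') [0.6 0.4]
('top', 'ptr') [-0.3  0.5]
('side', 'ptr') [ 0.3 -0.8]
('top', 'mark') [2.6 0. ]
('top', 'head') [-0.8 -0.8]
('side', 'head') [-1.6 -0.3]
('top', 'c1') [-0.5 -0.7]
('top', 'c2') [0.8 0.3]
('top', 'c3') [0.6 0.1]
peg 1.85 [-0.57  0.7   1.03  1.74 -0.67  1.1   0.97]
peg 4.99 [-0.7   0.99  1.37  1.75 -1.01  1.3  -1.95]
peg 5.44 [-0.7   0.99  1.37  1.75 -1.01  1.3  -1.5 ]
peg 3.79 [-0.37  0.56  0.71  1.73 -0.42  1.01  2.72]
peg 2.3 [-0.55  0.68  0.99  1.74 -0.64  1.08  1.39]
peg 0.65 [-0.56  0.69  1.01  1.74 -0.65  1.09 -0.25]
grip 2.32 [-0.65  0.52  0.88  1.83 -0.47  1.01  1.17]
grip 5.46 [-0.89  0.89  1.37  1.84 -0.93  1.25 -1.63]
grip 1.64 [-0.65  0.52  0.88  1.83 -0.47  1.01  0.49]
grip 4.78 [-0.89  0.89  1.37  1.84 -0.93  1.25 -2.3 ]
```

```bash
cat >> h.py <<'E'
X,Y,W=.5967,-.0621,.279
def peg(th,z=.150,r=.09):
    ph=W-np.pi/2+th; return [X+r*np.cos(ph),Y+r*np.sin(ph),z],Q(W+np.pi/2+th)
def tang(th):
    ph=W-np.pi/2+th; return np.array([-np.sin(ph),np.cos(ph),0])
def F(n=5):
    a=[]
    for _ in range(n): a.append(read_ft_force()); pause(.02)
    return np.mean(a,0)
E
python3 - <<'E'
from h import *
move_gripper(.036,30)
p,q=peg(0,.24); move_ptp(p,q); 
print(read_time_s(),F(),read_eef_pos())
movel(peg(0,.19)[0]); pause(.2); b=F(10); print('tare',b, np.std([read_ft_force() for _ in range(5)],0)); 
movel(peg(0)[0]); print('down',F()-b)
move_gripper(.022); print('gap',read_finger_gap(),read_grasp_force(),F()-b,read_time_s())
for th in (.03,.08,.14,.2,.26,.32,.38,.44,.48):
    movel(*peg(th),speed=.06); f=F(3)-b; print(th,(f@tang(th)).round(2),f.round(2),round(read_grasp_force(),1))
print(read_time_s())
np.save('b.npy',b)
save('top','t1');print([ (r['at'],atz('top',r['at'],.145)) for r in tip_of('top','nut_peg')[:1]])
save('side','s1');print([ (r['at'],atz('side',r['at'],.145)) for r in tip_of('side','nut_peg')[:1]],peg(.45)[0])
E
```

```text
4.625 [-0.50916578  0.10355965 -0.32368767] [ 0.62184039 -0.14746042  0.23983885]
tare [-0.47837046 -0.00840132  0.09879174] [0. 0. 0.]
down [ 0.55297821 -0.20604551  0.52431267]
gap 0.02201075746003582 0.0 [ 0.17769724 -0.06590771 -0.07786085] 6.4333
0.03 0.59 [ 0.64 -0.07 -0.39] 0.0
0.08 0.45 [ 0.41  0.19 -0.36] 0.0
0.14 0.75 [ 0.85 -0.06 -0.65] 0.1
0.2 0.18 [ 0.45 -0.48 -0.63] 0.0
0.26 0.72 [ 0.83  0.01 -0.41] 0.0
0.32 0.36 [ 0.    0.65 -0.26] 0.0
0.38 0.15 [ 0.25 -0.08 -0.1 ] 0.0
0.44 0.1 [ 0.59 -0.52 -0.12] 0.0
0.48 -0.15 [ 0.27 -0.51 -0.21] 0.2
9.1333
[]
[([362.0, 217.4], array([ 0.65352836, -0.12482397,  0.145     ]))] [np.float64(0.6566511714561684), np.float64(-0.12922568093534031), 0.15]
```

```bash
python3 - <<'E'
from h import *
A=2.316
movel(peg(.455)[0],speed=.06)
movel(peg(.455,.235)[0],speed=.2)
print([ (r['at'],atz('top',r['at'],.145)) for r in (save('top','t2') is not None and tip_of('top','nut_peg')[:1])])
move_gripper(.04,25)
move_ptp([X,Y,.235],Q(A)); pause(.2); b=F(); movel([X,Y,.16],speed=.12); print('down',F()-b)
move_gripper(.0,25); f=F()-b; print('pinch',f,read_finger_gap(),read_grasp_force(),read_ft_torque(),read_time_s())
for d in (.1,.3,.5,.676):
    movel([X,Y,.16],Q(A-d),speed=.1) ; print(d,F(3)-b,read_ft_torque()[2],read_time_s())
E
```

```text
[]
down [-0.17971169  0.06688929  0.65262863]
pinch [4.11613885 3.23022707 3.29298173] 0.013322162590159647 25.526156869964325 [ 0.5012347  -0.71238947  0.02548523] 12.5917
0.1 [4.06281293 3.71062601 5.18728599] -0.09886279054959882 12.8917
0.3 [2.80556253 3.43953794 6.4461109 ] -0.10464102639806624 13.2917
0.5 [1.41952316 3.17340137 7.85659373] -0.05673179216169429 13.6917
0.676 [-0.06620845  3.70079722  9.01495714] -0.10758672594718544 14.0667
```

```bash
python3 - <<'E'
from h import *
move_gripper(.04,25); movel([X,Y,.235],speed=.2)
move_ptp([.45,.22,.3],Q(1.64)); pause(.1)
for c in('top','side'):
    save(c,c+'3')
    for n,z in(('pointer_tip',.132),('mark_tip',.132),('nut_peg',.145),('adjuster_grip',.158)):
        for r in tip_of(c,n)[:2]: print(c,n,np.round(r['at'],1),round(r['confidence'],2),atz(c,r['at'],z).round(4))
print(read_time_s())
t=cv2.imread('pics/top3.png')[150:230,290:400]; s=cv2.imread('pics/side3.png')[180:255,280:390]
cv2.imwrite('pics/t3.png',cv2.resize(t,(792,576),interpolation=cv2.INTER_CUBIC))
cv2.imwrite('pics/s3.png',cv2.resize(s,(792,540),interpolation=cv2.INTER_CUBIC))
E
```

```text
top pointer_tip [325.  189.6] 0.78 [ 0.5922 -0.0031  0.132 ]
top mark_tip [327.9 190.6] 0.45 [ 0.5906 -0.01    0.132 ]
top nut_peg [382.1 167.4] 0.79 [ 0.656  -0.1273  0.145 ]
top nut_peg [462.5 254.3] 0.18 [ 0.4787 -0.3221  0.145 ]
top adjuster_grip [350.5 187.8] 0.78 [ 0.5971 -0.0599  0.158 ]
side pointer_tip [325.8 200.7] 0.51 [ 0.5875 -0.0077  0.132 ]
side mark_tip [324.5 203. ] 0.45 [ 0.5805 -0.0166  0.132 ]
side nut_peg [363.9 216.4] 0.97 [ 0.6601 -0.1226  0.145 ]
side adjuster_grip [336.7 200.5] 0.65 [ 0.6068 -0.0475  0.158 ]
16.8
```

View pics/t3.png

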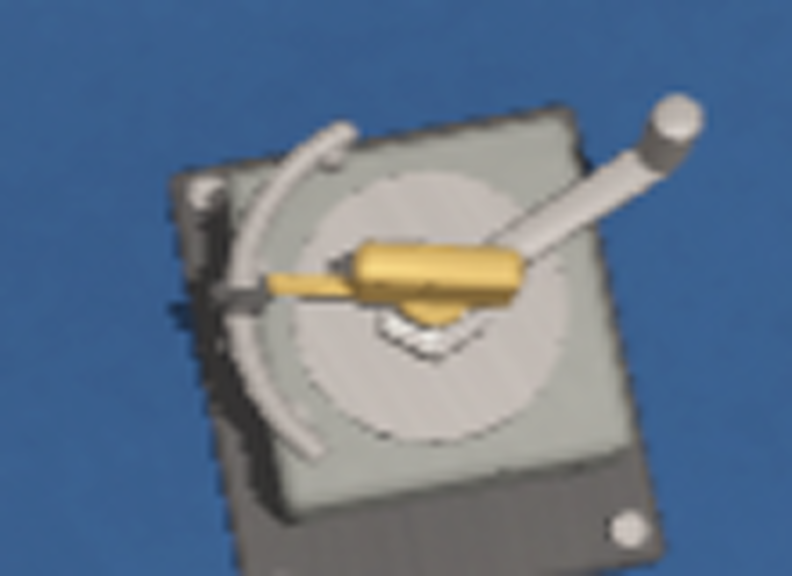

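View pics/s3.png

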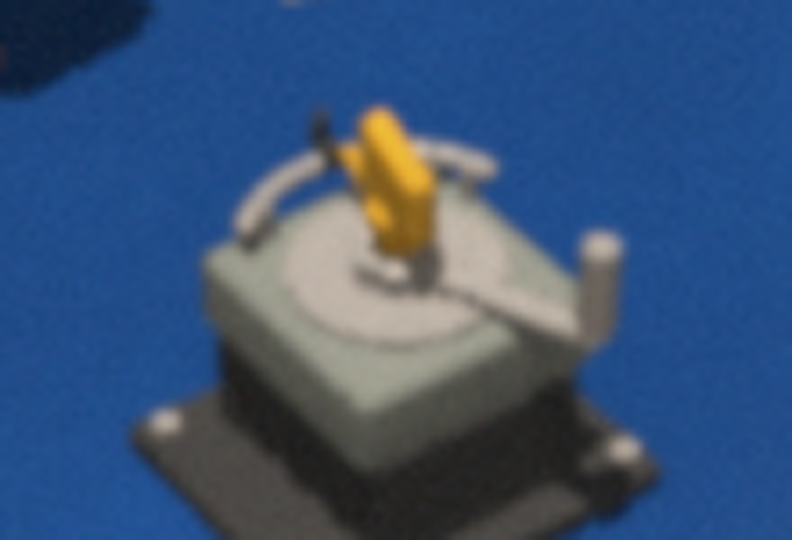

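The top view shows the pointer tip at about (268,283) and the inner end of the mark at about (268,291). The pointer looks slightly too far clockwise, so I'll zoom in with model overlays.

```bash
cat > zoom.py <<'E'
from h import *
import sys
def zoom(tag,k=20):
    out=[]
    for c,(x0,y0,w,h) in(('top',(312,178,38,26)),('side',(312,186,38,26))):
        im=np.mean([read_camera(c).astype(float) for _ in range(6)],0)
        np.save(f'pics/{tag}{c}.npy',im)
        z=cv2.resize(im[y0:y0+h,x0:x0+w].astype(np.uint8)[...,::-1],None,fx=k,fy=k,interpolation=cv2.INTER_NEAREST)
        for ang,col in((1.56,(0,0,255)),(1.64,(255,255,0)),(1.72,(255,0,255))):
            uv=proj(c,[[X+r*np.cos(ang),Y+r*np.sin(ang),.132] for r in(.03,.052,.07)])
            for u in uv: cv2.circle(z,tuple(int(v) for v in ((u-[x0,y0]+.5)*k)),4,col,-1)
        out.append(z)
    z=cv2.vconcat(out); cv2.imwrite(f'pics/{tag}.png',cv2.resize(z,None,fx=.55,fy=.55,interpolation=cv2.INTER_AREA))
if __name__=='__main__': zoom(sys.argv[1])
E
python3 zoom.py z4
```

```text
(no output)
```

View pics/z4.png

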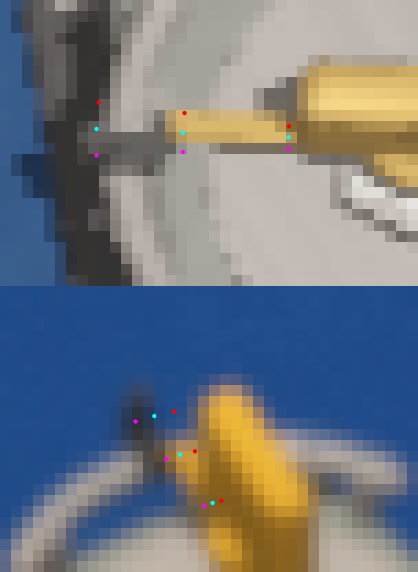

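The mark sits about 0.09 rad anticlockwise of the pointer: tab centre near y=151 against pointer y=126 in the zoom, where 0.08 rad is 20 px. I'll turn the adjuster back by that much.

```bash
python3 - <<'E'
from h import *
from zoom import zoom
a=1.64
move_gripper(.04,25)
move_ptp([X,Y,.235],Q(a)); movel([X,Y,.16],speed=.12); move_gripper(.0,25)
movel([X,Y,.16],Q(a+.09),speed=.05); pause(.2); print(read_ft_torque()[2])
move_gripper(.04,25); movel([X,Y,.235],speed=.2)
move_ptp([.45,.22,.3],Q(1.64)); pause(.1)
zoom('z5')
for c in('top','side'):
    for n in('pointer_tip','mark_tip'):
        for r in tip_of(c,n)[:1]: print(c,n,np.round(r['at'],1),round(r['confidence'],2),atz(c,r['at'],.132).round(4))
print(read_time_s())
E
```

```text
0.03231885546224197
top pointer_tip [326.7 190.8] 0.54 [ 0.5898 -0.0073  0.132 ]
top mark_tip [327.8 190.7] 0.56 [ 0.5904 -0.0098  0.132 ]
side pointer_tip [364.  217.7] 0.21 [ 0.6646 -0.114   0.132 ]
23.45
```

View pics/z5.png

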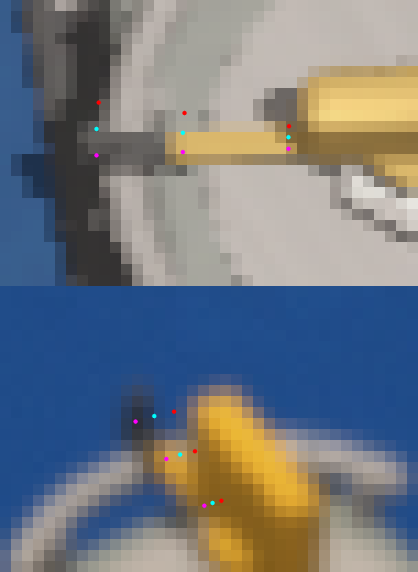

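```bash
python3 - <<'E'
import numpy as np
for t in('z4','z5'):
    im=np.load(f'pics/{t}top.npy'); print(t)
    for r in range(186,196): print(r,*['%3d/%3d'%(im[r,c].mean(),im[r,c,0]-im[r,c,2]) for c in range(320,336)])
E
```

```text
z4
186  51/  2  69/  4 140/ 12 178/ 13 177/ 12 170/ 13 171/ 11 166/ 10 161/  9 161/  9 161/  8 173/ 11 183/ 12 186/ 13 185/ 13 147/ 12
187  50/  2  90/  8 149/ 12 180/ 12 176/ 13 164/ 12 170/ 12 168/ 13 162/ 14 162/ 14 165/ 14 178/ 16 184/ 16 185/ 16 185/ 17 148/ 17
188  54/  2  99/  8 154/ 12 177/ 13 172/ 12 155/ 12 122/ 10 149/ 71 168/100 168/ 96 159/ 90 166/ 89 173/ 86 173/ 87 173/ 86 156/ 80
189  91/  3 113/  7 155/ 12 172/ 12 176/ 13 146/ 11 101/  7 136/ 74 164/104 170/109 170/109 170/109 169/110 170/110 170/110 170/110
190  97/  5  97/  5  97/  6  99/  6 100/  5 100/  5  98/  5 110/ 47 144/ 89 157/ 97 157/ 97 155/ 99 154/101 154/101 164/106 170/108
191  88/  5  85/  4  82/  4  93/  5  98/  5  97/  5  96/  5  96/  5 145/  7 163/  8 166/ 11 140/ 16 111/ 22 111/ 22 111/ 22 109/ 21
192  60/  3  69/  3  91/  5  99/  6  98/  5  90/  5  99/  6 145/  7 162/  8 162/  8 164/ 11 181/ 13 187/ 12 186/ 13 186/ 13 186/ 13
193  52/  1  88/  7 113/  8 122/ 10 111/  9  85/  5 116/  6 152/  8 162/  8 162/  8 163/ 10 179/ 12 188/ 12 187/ 13 186/ 12 186/ 12
194  50/  2 121/ 10 161/ 12 175/ 13 168/ 
[... 845 characters left out ...]
 169/110 169/110 169/109 169/110 169/110
191  87/  5  84/  4  82/  4  93/  5  97/  5  97/  6  95/  5 137/ 72 163/103 169/109 170/108 171/109 171/109 170/109 170/108 171/108
192  60/  2  69/  4  91/  5  98/  6  98/  6  90/  5  87/  5 108/ 50 129/ 86 138/ 84 140/ 77 142/ 74 142/ 72 134/ 67 128/ 62 128/ 54
193  52/  2  88/  6 113/  9 122/ 10 111/  9  85/  6 116/  6 113/  6  96/  5 143/  7 163/ 10 179/ 12 188/ 12 187/ 13 186/ 12 186/ 12
194  51/  2 121/ 10 161/ 12 175/ 12 168/ 12 148/ 10 147/  8 158/  8 162/  9 162/  9 163/ 11 178/ 13 188/ 13 188/ 13 187/ 13 186/ 13
195  51/  2  95/  8 151/ 12 179/ 13 175/ 13 143/ 11 140/  8 158/  8 162/  8 162/  9 151/  9 171/ 12 186/ 13 188/ 13 187/ 13 187/ 12
```

The pointer and mark now agree within about 0.02 rad. Next I tighten the nut by feel.

```bash
python3 - <<'E'
from h import *
move_gripper(.036,30)
p,q=peg(.45,.235); move_ptp(p,q); movel(peg(.45,.185)[0],speed=.2); movel(peg(.45)[0],speed=.12)
move_gripper(.022); pause(.2)
b=F(15); print('b',b,read_time_s())
th=.45; log=[]
def step(d,n,sp):
    global th
    th-=d; movel(*peg(th),speed=sp); i=read_ft_force()-b; m=F(n)-b
    log.append((round(th,4),*np.round([-i@tang(th),-m@tang(th)],2)))   # reaction opposes cw push => +tang ; sign fixed below
    return abs(m@tang(th)),abs(i@tang(th))
while th>-1.27:
    m,i=step(.06 if th>-.05 else .03,3,.06)
    if m>3: break
print(log); log.clear()
while th>-1.27:
    m,i=step(.008 if m<7.5 else .004,8,.02)
    if m>6 and m>9.3 or m>9.9: break
print(log,th,read_time_s(),read_grasp_force())
E
```

```text
b [-0.09142456  0.04127809 -0.08550786] 26.7667
[(0.39, np.float64(-0.11), np.float64(0.15)), (0.33, np.float64(-0.57), np.float64(-0.21)), (0.27, np.float64(0.08), np.float64(0.01)), (0.21, np.float64(0.36), np.float64(-0.4)), (0.15, np.float64(-0.25), np.float64(-0.09)), (0.09, np.float64(-0.31), np.float64(-0.21)), (0.03, np.float64(0.7), np.float64(-0.21)), (-0.03, np.float64(-0.22), np.float64(-0.4)), (-0.09, np.float64(-0.34), np.float64(0.02)), (-0.12, np.float64(-0.58), np.float64(-0.39)), (-0.15, np.float64(-0.26), np.float64(-0.73)), (-0.18, np.float64(-0.28), np.float64(-0.92)), (-0.21, np.float64(-1.75), np.float64(-1.01)), (-0.24, np.float64(-1.16), np.float64(-0.93)), (-0.27, np.float64(0.37), np.float64(-0.12)), (-0.3, np.float64(-0.95), np.float64(-1.25)), (-0.33, np.float64(-2.75), np.float64(-2.62)), (-0.36, np.float64(-3.24), np.float64(-3.81))]
[(-0.368, np.float64(-5.08), np.float64(-4.8)), (-0.376, np.float64(-5.14), np.float64(-5.06)), (-0.384, np.float64(-6.01), np.float64(-5.12)), (-0.392, np.float64(-6.3), np.float64(-5.79)), (-0.4, np.float64(-5.88), np.float64(-6.19)), (-0.408, np.float64(-6.3), np.float64(-6.33)), (-0.416, np.float64(-6.9), np.float64(-6.96)), (-0.424, np.float64(-7.35), np.float64(-7.15)), (-0.432, np.float64(-7.88), np.float64(-7.65)), (-0.436, np.float64(-8.4), np.float64(-8.05)), (-0.44, np.float64(-9.11), np.float64(-8.37)), (-0.444, np.float64(-8.36), np.float64(-8.31)), (-0.448, np.float64(-8.08), np.float64(-8.86)), (-0.452, np.float64(-9.49), np.float64(-9.26)), (-0.456, np.float64(-9.99), np.float64(-9.45))] -0.45600000000000007 37.9167 4.573070257902145
```

```bash
python3 - <<'E'
from h import *
from zoom import zoom
b=np.array([-.0914,.0413,-.0855])
for th in(-.460,-.464,-.468):
    movel(*peg(th),speed=.02); f=(F(12)-b)@tang(th); print(th,f)
    if f>9.95: break
# back off to the centre of the cage, open, rise, clear away
movel(*peg(th+.033),speed=.05); print((F()-b)@tang(th))
move_gripper(.034); movel(peg(th+.033,.235)[0],speed=.15)
move_ptp([.45,.22,.3],Q(1.64)); pause(.1)
zoom('z6')
for c in('top','side'):
    for n in('nut_peg',):
        for r in tip_of(c,n)[:1]: 
            P=atz(c,r['at'],.145); print(c,P,np.arctan2(P[1]-Y,P[0]-X)-W+np.pi/2)
im=np.load('pics/z6top.npy'); im5=np.load('pics/z5top.npy')
for r in range(188,195): print(r,*['%3d/%3d'%(im[r,c].mean(),im[r,c,0]-im[r,c,2]) for c in range(325,334)])
print(read_time_s())
E
```

```text
-0.46 9.425564021110825
-0.464 9.653084707303409
-0.468 10.022698171719046
5.654626810090129
top [ 0.58692262 -0.14789015  0.145     ] -0.392478930773001
side [ 0.58826878 -0.14346961  0.145     ] -0.38224787720995757
188 154/ 12 131/ 10 148/  9 161/  8 162/  8 161/  8 161/ 10 161/ 10 163/ 10
189 146/ 11 122/  8 150/ 11 162/ 14 163/ 15 163/ 15 164/ 31 165/ 40 166/ 39
190  99/  5 110/  6 142/ 67 163/103 169/109 169/109 169/109 169/110 169/110
191  97/  5  95/  5 137/ 72 163/104 169/108 170/109 170/109 170/109 169/109
192  90/  5  87/  5 107/ 49 132/ 83 139/ 82 138/ 77 136/ 76 124/ 66 119/ 63
193  85/  5 116/  6 113/  6 143/  8 161/  8 161/  8 161/  9 161/  9 162/  9
194 147/ 11 146/  8 158/  8 161/  8 162/  8 161/  8 161/  8 162/  8 163/  8
42.875
```

View pics/z6.png

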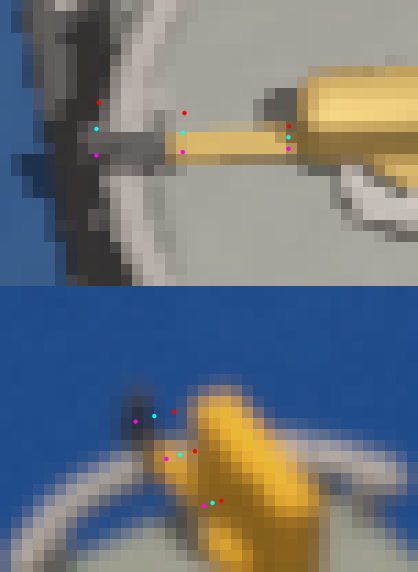

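The pointer tip is level with the mark in both views and hasn't moved since the clamping. The lever is clamped at 10.0 N and the arm is clear.

```bash
python3 -c "
from bench import *
print(sign_off())"
```

```text
the job is handed in; nothing more can be done
None
```

The depth stop is reset and handed in at about 43 s: nut loosened, pointer within about 0.02 rad of the mark after I turned it back about 0.09 rad from an overshoot, lever nut clamped at about 10 N, everything released and the loose items never approached.

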